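# Check the bench balance with its large check weight

### The arm

A 6-joint arm with a two-finger parallel gripper is mounted at the origin on a cart in front of the work surface, level with it; the furniture and walls round the work are solid. World frame = base frame: x ahead of the robot, y to its left, z up, the work surface at z = 0. Lengths are in m, angles in rad, forces in N, time in s.
With the tool pointing down it reaches from about 0.275 to 0.85 m from the base axis. Payload 5.2 kg.
Tool frame: the origin (TCP) lies at the very end of the fingers, on their centre line; the grasp point (between the pads) lies 19 mm behind it; x points along the fingers, y is the direction in which the jaws open and shut, and the axes are right-handed (so a half turn about x gives the same grasp; the last joint's range is limited). The gripper opens to 85 mm and grips with 20 to 120 N. Pads are 22 mm wide; open, the fingers measure 114 mm over their backs; the gripper's body (76 mm by 85 mm) begins 54 mm behind the grasp point. The pads swing forward as they close: fully open they stand 13 mm farther back than shut.
Start: joints at [0.914, 0.259, 1.535, -0, 1.348, -0.203], TCP at [0.241, 0.494, 0.231] pointing down, gripper open.
Joint ranges: [-3.14, 3.14], [-0.91, 2.08], [0.19, 2.58], [-1.22, 4.36], [0.22, 2.71], [-3.12, 3.12]. Speed limits (rad/s): [2.57, 2.57, 3.14, 3.14, 3.14, 3.14].

### API

Orientations are given as a unit quaternion [x, y, z, w].
In Python, from station import robot gives the robot as it stands. The module is installed in compiled form; this text tells all that it offers.
- The arm moves only by the shell command python3 -m jog 'ROWS' [FORCE]. ROWS is JSON, a list of rows, each an object of numbers: "dx", "dy", "dz": the shift along the tool's x, y, z in m; "ax", "ay", "az": the turn, a rotation vector about the tool's x, y, z in degrees; "jaw": the closure, from 0 (fully open) to 1 (shut). A call has 1 to 12 rows; each row is the pose to reach, as a shift and turn from the pose measured when the call began, along the tool's axes at that moment; what a row does not reach only later rows make up. A row lasts 1/12 s, in which the tool goes at most 41.7 mm and 7.16 degrees, less where a joint would pass 70% of its speed; a pose out of reach is approached as far as the arm can. A call with a gripper value outside its range is refused whole. The fingers move at their own pace and stop on an object; FORCE is the grip in N (left out, the last holds). Time passes only in rows, so rows that repeat a pose let the fingers close. It gives the time, the measured TCP pose, the force and the opening at its end, in the units of the state.
- robot.get_state(): the state, without advancing time (a new reading comes with each control period).
- robot.read_camera(name): name is "scene" or "side" or "wrist"; returns a dict with "image" (384x512x3 uint8, red, green, blue), "fx", "fy", "cx", "cy" (pixels), "R" (3x3) and "t" (3): a world point X has camera coordinates R X + t. Camera axes: x right, y down, z forward; pixel columns grow to the right and rows downward; lengths in m; the calibration is good to about 2 mm. A picture is of the moment at which its call begins. There is no depth.
- robot.hand_in(): hands the job in, once; it reports no verdict.
The state is a dict: "time": time; "q": joint angles; "dq": joint speeds; "effort": joint torques, N m; "tool_pos": TCP position; "eef_rot": TCP orientation; "ft_force": force on the tool from outside, world axes, zero at the start; "torque": the same for the moment, N m; "gripper_width": finger opening in m.
Only numpy, scipy, OpenCV 4.12 (cv2) and the standard library are available. Lean on these libraries where they do the work, as an engineer would, in place of code of your own. Each camera call takes 0.05 s, during which the arm holds its last target.

### The job

The brown bottle on the balance has been weighed: take it off the pan and stand it upright in the blue tote beside the bottle already there. Then, with the pan empty, press the balance's blue tare key, and finally set the larger brass check weight down gently in the middle of the pan (inside the marked ring) and let go. Never push the sprung pan down hard or drop anything on it, and leave the red-capped bottle and the small weight where they are.

Things in the scene. Friction and masses are not known exactly. Their poses are not given: they have to be found in the camera images.
- balance: white top-pan balance, fixed, 190 (its x) x 150 (its y) x 45 mm high housing; origin at the centre of its underside on the worktop; its x axis points from its front (display and blue key) to its back (pan)
- pan_centre (a point): centre of the top face of the balance's round steel pan, 110 mm in diameter, 4 mm thick, top 64 mm above the worktop when empty; a thin dark ring of 53 mm diameter marks its middle. It lies 32 mm behind the balance's origin (+x of the balance). The pan moves straight down on a spring of about 700 N/m
- pan (a joint): how far the pan is pressed down, m: 0 empty, 0.014 at its stop; about 0.002 under the brown bottle, about 0.006 under the large weight; above 0.011 the balance is overloaded
- tare_key_top (a point): centre of the top face of the blue round tare key, 20 mm in diameter, at the front right of the balance's top, 52 mm above the worktop and 7 mm proud of the housing; 59 mm in front of (-x) and 38 mm to the right of (-y) the balance's origin
- tare_key (a joint): how far the tare key is pressed down, m: 0 released, 0.004 at its stop (about 4 N); counts as pressed from 0.0025
- brown_bottle: brown reagent bottle with blue cap, 42 mm in diameter, 92 mm high with its cap, straight-sided up to about 60 mm, about 0.15 kg; starts on the pan; origin at the centre of its underside, z up its axis
- tote: open blue tote, fixed, 120 (its x) x 180 (its y) x 45 mm high, walls and floor 4 mm thick; origin at the centre of its underside on the worktop
- red_bottle: white reagent bottle with red cap, 34 mm in diameter, 78 mm high, standing in the tote somewhere along its length, within about 10 mm of its midline; stays there; origin at the centre of its underside
- large_weight: larger brass check weight: cylinder of 44 mm diameter up to 38 mm, then a neck of 18 mm diameter and a knob of 27 mm diameter from 52 to 62 mm, 64 mm high in all, about 0.4 kg; starts on the weight stand; origin at the centre of its underside, z up its axis
- small_weight: smaller brass check weight, 28 mm in diameter, 42 mm high, about 0.12 kg; stays on the weight stand, 70 mm from the large one; origin at the centre of its underside
- weight_stand: low wooden board, fixed, 60 (its x) x 130 (its y) x 10 mm high, on which the two weights stand 35 mm either side of its centre along its y axis, either way round; origin at the centre of its underside

How it is judged:
On the way, in this order (a step that is already met when the one before it is completed fails the run):
1. the brown bottle stands upright in the tote, released (x of brown_bottle in the frame of tote between -0.045 and 0.045 m and y of brown_bottle in the frame of tote between -0.075 and 0.075 m and z of brown_bottle in the frame of tote below 0.012 m and angle between brown_bottle's own z axis and vertical below 0.12 rad and contact force between the fingers and brown_bottle below 0.1 N and linear speed of brown_bottle below 0.03 m/s), for 0.2 s.
2. the tare key is pressed while the pan is empty (value of joint tare_key above 0.0025 m and value of joint pan below 0.001 m), for 0.05 s.
At the end, for the whole second after the job is handed in: The large weight stands upright, released and at rest on the pan, its centre within 10 mm of the pan's centre; the tare key is released; the brown bottle stands upright, released and at rest on the tote's floor (all of step 1 and horizontal distance between large_weight and pan_centre below 0.01 m and angle between large_weight's own z axis and vertical below 0.1 rad and contact force between large_weight and balance above 2 N and linear speed of large_weight below 0.02 m/s and value of joint pan above 0.003 m and value of joint tare_key below 0.001 m); the robot touches nothing.
It fails at once if the pan is pressed or struck down more than 11 mm (overload) (value of joint pan above 0.011 m).
It fails at once if the red-capped bottle is shifted more than 20 mm or tipped (distance of red_bottle from where it was at the start of the episode above 0.02 m or angle between red_bottle's own z axis and vertical above 0.3 rad).
It fails at once if the small weight is shifted more than 20 mm or tipped (distance of small_weight from where it was at the start of the episode above 0.02 m or angle between small_weight's own z axis and vertical above 0.3 rad).
It also fails if it takes over 58 s, if anything falls off the work surface, if the arm or the gripper's body presses on something with over 40 N, if the wrist force passes 120 N, or if a joint passes its speed limit or range.

## Working session

There is one attempt and no reset: what is moved stays moved. The work goes in short steps, Python scripts to look and compute and a shell command to move; the robot and the scene stay as the last step left them, time stands still between calls to the robot, and variables do not carry over. Pictures are saved under pics/ and viewed, and the job is handed in when it is done.

```bash
mkdir -p pics
cat > h.py <<'E'
from station import robot
import numpy as np, cv2, json
from scipy.spatial.transform import Rotation as Ro
def snap(n,f):
    c=robot.read_camera(n); cv2.imwrite(f,c["image"][:,:,::-1])
    np.savez(f[:-4]+'.npz',**{k:np.array(c[k]) for k in c}); return c
def load(f): return np.load(f[:-4]+'.npz')
def ray(c,u,v,z):
    d=np.array([(u-c['cx'])/c['fx'],(v-c['cy'])/c['fy'],1.]); R=np.array(c['R']);o=-R.T@c['t'];d=R.T@d
    return o+d*(z-o[2])/d[2]
def proj(c,X):
    p=np.array(c['R'])@np.array(X)+c['t']; return p[0]/p[2]*c['fx']+c['cx'],p[1]/p[2]*c['fy']+c['cy']
def crop(f,o,u0,v0,u1,v1,s):
    im=cv2.imread(f)[v0:v1,u0:u1]; cv2.imwrite(o,cv2.resize(im,None,fx=s,fy=s,interpolation=cv2.INTER_CUBIC))
def rel(target, yaw=None):
    "tool-frame shift to target TCP"
    s=robot.get_state(); r=Ro.from_quat(s['eef_rot']); return r.inv().apply(np.array(target)-s['tool_pos'])
E
python3 - <<'E'
from h import *
s=robot.get_state(); print(s); print(Ro.from_quat(s['eef_rot']).as_matrix().round(3))
for n in("scene","side","wrist"): 
    c=snap(n,f"pics/{n}0.png"); print(n,-np.array(c['R']).T@c['t'])
E
```

```text
{'time': 0.0, 'q': array([ 9.14207239e-01,  2.59352167e-01,  1.53610585e+00,  2.89146307e-05,
        1.34801870e+00, -2.02825017e-01]), 'dq': array([ 6.55829433e-04,  4.80976020e-05,  1.69588655e-03, -1.70713785e-03,
        3.48950250e-04, -1.77548205e-03]), 'effort': array([ 1.22178790e-06, -4.46031868e+01, -2.90570354e+01, -2.10672499e-05,
        1.18424697e-02,  2.18628827e-06]), 'tool_pos': array([0.24073737, 0.49391178, 0.23046064]), 'eef_rot': array([ 0.15845773,  0.68927115, -0.15966054,  0.68869801]), 'ft_force': array([ 0.63697564,  0.39943625, -0.31204538]), 'torque': array([-0.04542472,  0.01538371, -0.01951848]), 'gripper_width': 0.08549562195533746}
[[-0.001  0.438  0.899]
 [-0.001  0.899 -0.438]
 [-1.    -0.002 -0.   ]]
scene [ 0.18145755 -0.39241091  0.94848582]
side [0.33243781 1.02665991 0.57530197]
wrist [0.16998026 0.52874672 0.37222781]
```

View pics/scene0.png

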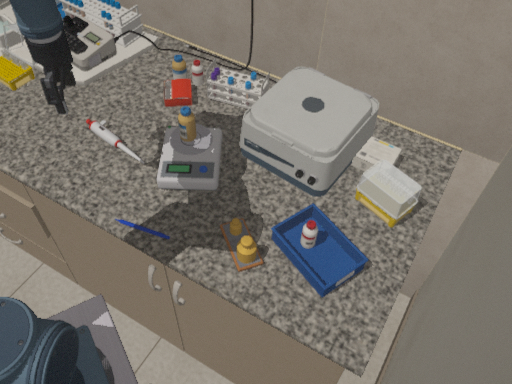

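View pics/side0.png

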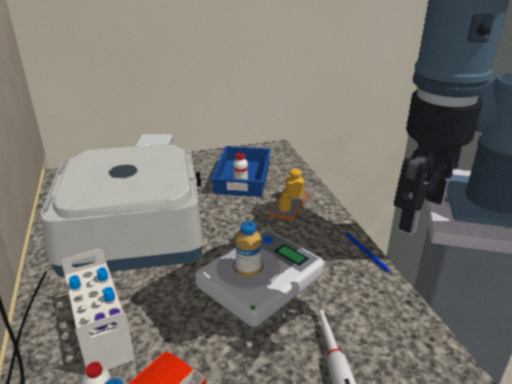

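View pics/wrist0.png

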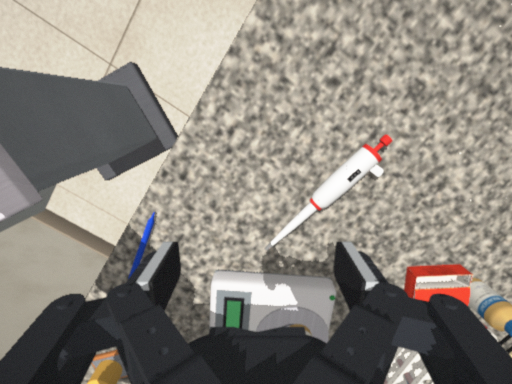

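The scene view shows the balance at about (190,160) with the bottle on its pan. The weights stand at (236,228) small and (247,250) large, and the tote is at (318,248) with the red bottle at (309,235). I'll enlarge these areas next.

Run:
```python
from h import *
crop('pics/scene0.png','pics/s0a.png',145,95,245,205,6)
crop('pics/scene0.png','pics/s0b.png',210,195,375,300,4.8)
crop('pics/side0.png','pics/d0a.png',180,130,340,330,3.6)
```

```text
(no output)
```

View pics/s0a.png

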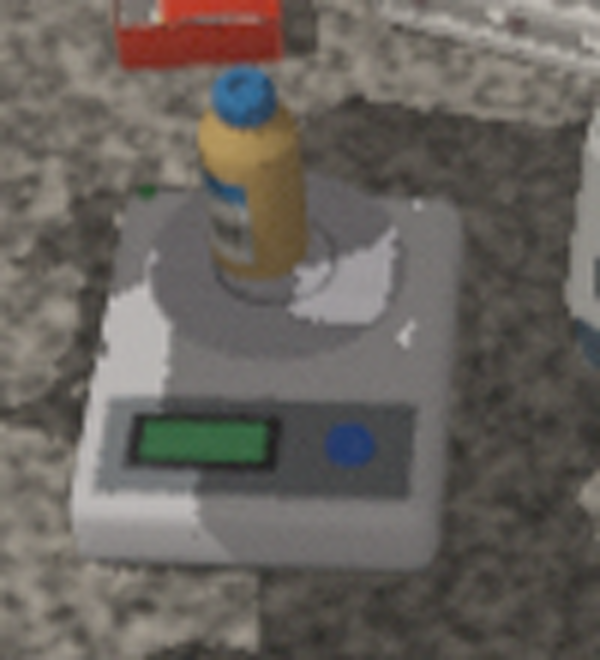

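View pics/s0b.png

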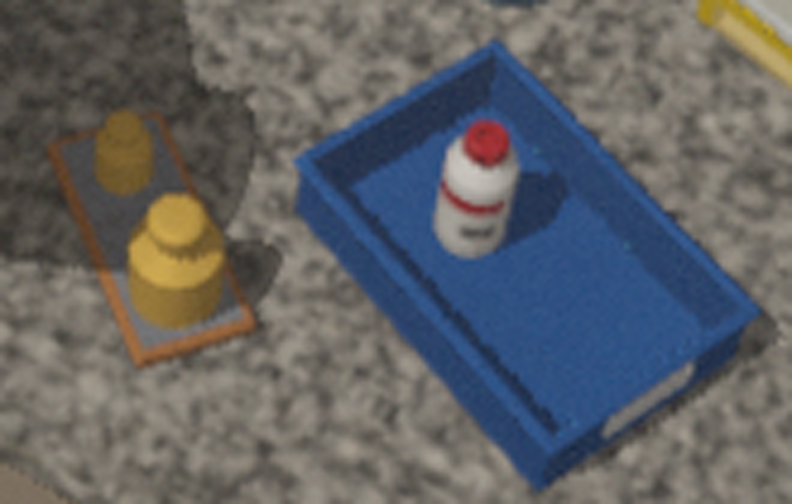

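View pics/d0a.png

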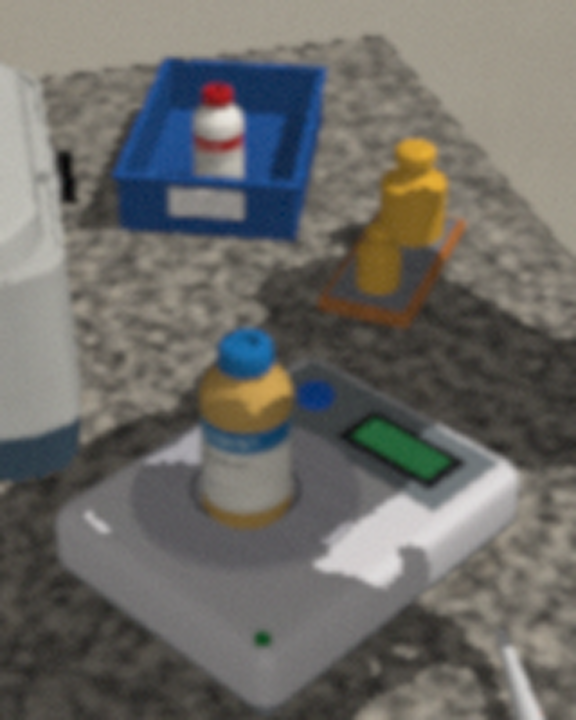

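```bash
cat > m.py <<'E'
from h import *
S=load('pics/scene0.png');D=load('pics/side0.png')
a=lambda u,v:(145+u/6,95+v/6); b=lambda u,v:(210+u/4.8,195+v/4.8); d=lambda u,v:(180+u/3.6,130+v/3.6)
def tri(name,s,dd,z):
    x=ray(S,*s,z); y=ray(D,*dd,z) if dd else None; print(name,x.round(4)[:2], None if y is None else y.round(4)[:2])
tri('key',a(350,445),d(315,395),.052)
tri('cap',a(246,85),d(246,340),.154)
tri('pan',a(278,266),d(246,500),.063)
tri('large',b(178,210),d(418,150),.074)
tri('small',b(125,120),d(379,233),.052)
tri('red',b(489,135),d(218,90),.082)
for n,p in dict(A=(497,45),B=(300,160),C=(757,312),Dd=(545,462)).items(): tri(n,b(*p),None,.045)
for n,p in dict(back_far=(167,62),bfr=(326,68),nl=(118,178),nr=(296,183)).items(): print(n,ray(D,*d(*p),.045).round(4))
for n,p in dict(fl=(75,560),fr=(440,565)).items(): print(n,ray(S,*a(*p),.0).round(4))
for n,p in dict(fl=(105,400),fr=(415,405),pl=(98,490),pr=(410,495)).items(): print(n,ray(S,*a(*p),.045).round(4))
for n,p in dict(st1=(50,148),st2=(160,113),st3=(253,320),st4=(140,358)).items(): print(n,ray(S,*b(*p),.01).round(4))
E
python3 m.py
```

```text
key [0.4757 0.3262] [0.4732 0.3379]
cap [0.4883 0.4356] [0.4842 0.4394]
pan [0.4887 0.4217] [0.4847 0.4406]
large [0.4654 0.0882] [0.4579 0.0959]
small [0.4748 0.1556] [0.4698 0.1672]
red [0.6062 0.052 ] [0.6009 0.0572]
A [0.6573 0.1133] None
B [0.5384 0.1011] None
C [ 0.6768 -0.066 ] None
Dd [ 0.5513 -0.0814] None
back_far [ 0.6707 -0.0527  0.045 ]
bfr [ 0.5523 -0.0701  0.045 ]
nl [0.6511 0.1265 0.045 ]
nr [0.5357 0.1058 0.045 ]
fl [0.3646 0.3648 0.    ]
fr [0.4971 0.2909 0.    ]
fl [0.3993 0.4017 0.045 ]
fr [0.5112 0.3389 0.045 ]
pl [0.3779 0.3581 0.045 ]
pr [0.4877 0.2964 0.045 ]
st1 [0.4487 0.184  0.01  ]
st2 [0.5057 0.1768 0.01  ]
st3 [0.4877 0.0545 0.01  ]
st4 [0.4324 0.0619 0.01  ]
```

```bash
cat >> h.py <<'E'
def rm(target,yaw):
    s=robot.get_state(); r=Ro.from_quat(s['eef_rot']); M=r.as_matrix()
    y=np.deg2rad(yaw); g=np.array([[0,np.cos(y),np.sin(y)],[0,np.sin(y),-np.cos(y)],[-1,0,0]])
    cands=[]
    for sg in (1,-1):
        G=g*np.array([1,sg,sg]); rv=(r.inv()*Ro.from_matrix(G)).as_rotvec(degrees=True); cands.append(rv)
    rv=min(cands,key=np.linalg.norm)
    print('shift mm',(1e3*r.inv().apply(np.array(target)-s['tool_pos'])).round(1),'rot',rv.round(2),'t',s['time'],'jawyaw',np.degrees(np.arctan2(M[1,1],M[0,1])).round(1),'F',np.array(s['ft_force']).round(2),'w',round(s['gripper_width'],4))
E
python3 -c "
from h import *
w=load('pics/wrist0.png');print(w['R'].round(3),w['fx'],w['cx'])
rm((.486,.437,.24),42)"
```

```text
[[ 0.438  0.899 -0.002]
 [ 0.855 -0.416  0.311]
 [ 0.278 -0.138 -0.95 ]] 267.82286253711123 256.7885720108234
shift mm [ -9.5  56.2 245.3] rot [22.    0.    0.08] t 0.15 jawyaw 64.0 F [ 0.08  0.76 -0.54] w 0.0855
```

```bash
python3 -m jog '[{"dx":-0.01,"dy":0.0125,"dz":0.041,"ax":5},{"dx":-0.01,"dy":0.022,"dz":0.081,"ax":10},{"dx":-0.01,"dy":0.033,"dz":0.12,"ax":15},{"dx":-0.01,"dy":0.043,"dz":0.16,"ax":20},{"dx":-0.01,"dy":0.053,"dz":0.2,"ax":22},{"dx":-0.01,"dy":0.056,"dz":0.225,"ax":22},{"dx":-0.01,"dy":0.056,"dz":0.245,"ax":22},{"dx":-0.01,"dy":0.056,"dz":0.245,"ax":22},{"dx":-0.01,"dy":0.056,"dz":0.245,"ax":22}]' 40
python3 -c "
from h import *
snap('wrist','pics/w1.png');snap('side','pics/d1.png');rm((.486,.437,.24),42)"
```

```text
shift mm [ -9.2  56.1 245.3] rot [22.   -0.    0.05] t 0.25 jawyaw 64.0 F [ 0.08 -0.13 -0.04] w 0.0852schema error: expected keys dx, dy, dz, ax, ay, az, jaw
```

View pics/w1.png

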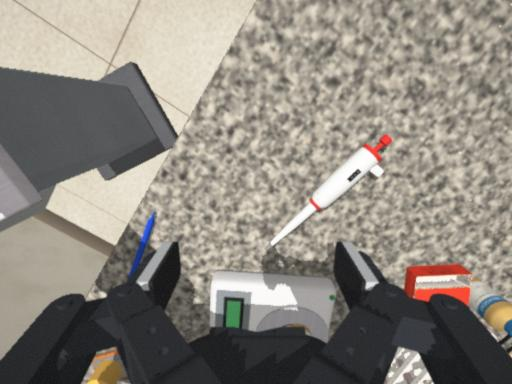

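View pics/d1.png

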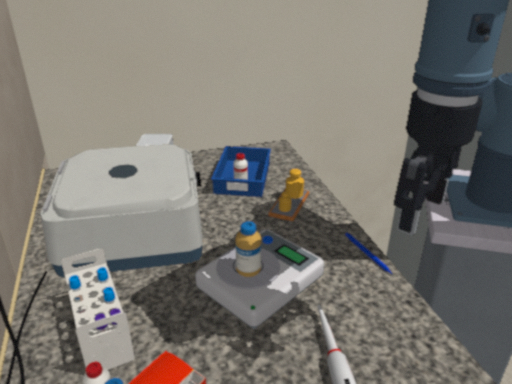

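```bash
python3 -c "
from h import *
S=load('pics/scene0.png');D=load('pics/side0.png')
for z in (.15,.2,.25): print(z,[ray(S,*p,z).round(3)[:2] for p in((245,118),(320,185))],ray(D,198,185,z).round(3))
rm((.53,.39,.27),42)"
python3 -m jog '[{"dx":-0.04,"dy":0.0,"dz":0.01,"ax":5,"ay":0,"az":0,"jaw":0}]' 40
```

```text
0.15 [array([0.601, 0.346]), array([0.643, 0.091])] [0.608 0.331 0.15 ]
0.2 [array([0.575, 0.3  ]), array([0.614, 0.061])] [0.576 0.413 0.2  ]
0.25 [array([0.549, 0.254]), array([0.585, 0.03 ])] [0.543 0.495 0.25 ]
shift mm [-39.2  33.1 305.5] rot [22.   -0.    0.05] t 0.25 jawyaw 64.0 F [ 0.08 -0.13 -0.04] w 0.0852
time: 0.33
tool_pos: [0.2459, 0.4865, 0.2632]
eef_rot: [0.183, 0.684, -0.194, 0.679]
ft_force: [1.1, 0.3, -0.8]
gripper_width: 0.0855
```

```bash
python3 -c "
from h import *
rm((.53,.39,.27),42)"
```

```text
shift mm [ -8.8  63.  293.2] rot [17.09 -0.03  1.02] t 0.3333 jawyaw 59.1 F [ 1.06  0.32 -0.76] w 0.0855
```

```bash
python3 -m jog '[{"dx":-0.009,"dy":0.009,"dz":0.04,"ax":5,"ay":0,"az":0,"jaw":0},{"dx":-0.009,"dy":0.018,"dz":0.08,"ax":10,"ay":0,"az":0,"jaw":0},{"dx":-0.009,"dy":0.027,"dz":0.12,"ax":15,"ay":0,"az":0,"jaw":0},{"dx":-0.009,"dy":0.036,"dz":0.16,"ax":17,"ay":0,"az":0.5,"jaw":0},{"dx":-0.009,"dy":0.045,"dz":0.2,"ax":17,"ay":0,"az":1,"jaw":0},{"dx":-0.009,"dy":0.054,"dz":0.24,"ax":17,"ay":0,"az":1,"jaw":0},{"dx":-0.009,"dy":0.063,"dz":0.275,"ax":17,"ay":0,"az":1,"jaw":0},{"dx":-0.009,"dy":0.063,"dz":0.293,"ax":17,"ay":0,"az":1,"jaw":0},{"dx":-0.009,"dy":0.063,"dz":0.293,"ax":17,"ay":0,"az":1,"jaw":0},{"dx":-0.009,"dy":0.063,"dz":0.293,"ax":17,"ay":0,"az":1,"jaw":0},{"dx":-0.009,"dy":0.063,"dz":0.293,"ax":17,"ay":0,"az":1,"jaw":0}]' 40
python3 -c "
from h import *
snap('wrist','pics/w1.png');snap('scene','pics/s1.png');rm((.53,.39,.27),42)"
```

```text
time: 1.25
tool_pos: [0.5286, 0.3905, 0.27]
eef_rot: [0.287, 0.647, -0.287, 0.646]
ft_force: [-0.2, -0.3, -0.7]
gripper_width: 0.0852
shift mm [0.5 0.6 1.9] rot [ 0.19 -0.06  0.02] t 1.35 jawyaw 42.2 F [ 0.55  0.23 -0.04] w 0.0854
```

View pics/w1.png

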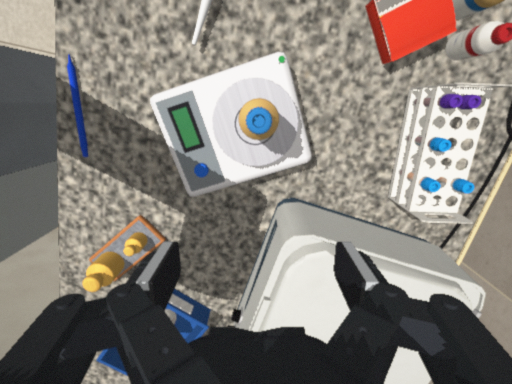

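The wrist view now shows the cap at about (259,121), the pan centred at about (257,121), the key at (201,170) and the large weight's knob at (92,283). I'll enlarge it.

```bash
python3 -c "
from h import *
crop('pics/w1.png','pics/w1a.png',145,45,325,205,4)"
```

```text
(no output)
```

View pics/w1a.png

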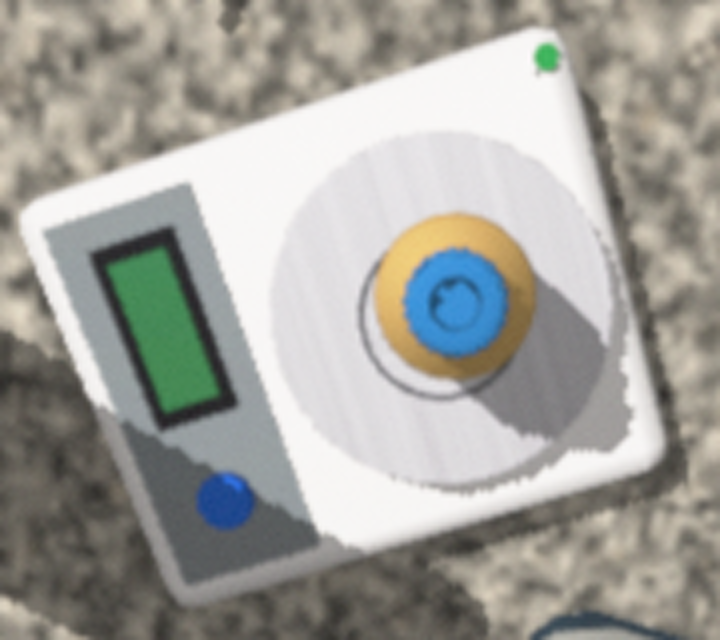

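```bash
python3 -c "
from h import *
W=load('pics/w1.png'); f=lambda u,v:(145+u/4-.375,45+v/4-.375)
for n,u,v,z in (('cap',456,303,.154),('shoulder',456,297,.122),('ring',441,318,.062),('pan',442,311,.062),('key',225,500,.052),('corner_fl',25,212,.045),('fr',183,600,.045)): print(n,ray(W,*f(u,v),z).round(4))
print('knob',ray(W,93,282,.074),'small',ray(W,133,243,.052))
rm((.488,.438,.24),42)"
```

```text
cap [0.487  0.4392 0.154 ]
shoulder [0.4873 0.4391 0.122 ]
ring [0.4904 0.429  0.062 ]
pan [0.4892 0.4309 0.062 ]
key [0.4764 0.3333 0.052 ]
corner_fl [0.369  0.3625 0.045 ]
fr [0.4883 0.2917 0.045 ]
knob [0.46409505 0.09721035 0.074     ] small [0.47117092 0.17537913 0.052     ]
shift mm [ 30.6   1.7 -61.8] rot [ 0.19 -0.06  0.02] t 1.35 jawyaw 42.2 F [ 0.55  0.23 -0.04] w 0.0854
```

```bash
python3 -m jog '[{"dx":0.0,"dy":0.002,"dz":-0.04,"ax":0,"ay":0,"az":0,"jaw":0},{"dx":0.03,"dy":0.002,"dz":-0.062,"ax":0,"ay":0,"az":0,"jaw":0},{"dx":0.06,"dy":0.002,"dz":-0.063,"ax":0,"ay":0,"az":0,"jaw":0},{"dx":0.085,"dy":0.002,"dz":-0.063,"ax":0,"ay":0,"az":0,"jaw":0},{"dx":0.085,"dy":0.002,"dz":-0.063,"ax":0,"ay":0,"az":0,"jaw":0},{"dx":0.085,"dy":0.002,"dz":-0.063,"ax":0,"ay":0,"az":0,"jaw":0},{"dx":0.085,"dy":0.002,"dz":-0.063,"ax":0,"ay":0,"az":0,"jaw":0}]' 40
python3 -c "
from h import *
rm((.487,.439,.091),42);snap('side','pics/d2.png');snap('scene','pics/s2.png')
crop('pics/d2.png','pics/d2a.png',180,130,340,330,3);crop('pics/s2.png','pics/s2a.png',145,65,255,205,4)
a=cv2.imread('pics/d2a.png');b=cv2.imread('pics/s2a.png');b=cv2.copyMakeBorder(b,0,600-b.shape[0],0,0,0) if b.shape[0]<600 else b[:600]
cv2.imwrite('pics/c2.png',np.hstack([a,b[:600,:320]]))"
```

```text
time: 1.93
tool_pos: [0.4876, 0.44, 0.1877]
eef_rot: [0.287, 0.646, -0.285, 0.647]
ft_force: [0.3, -0.5, 0.7]
gripper_width: 0.0854
shift mm [96.7 -1.3  0.4] rot [ 0.23 -0.03 -0.13] t 1.9333 jawyaw 42.2 F [ 0.33 -0.46  0.73] w 0.0854
```

View pics/c2.png

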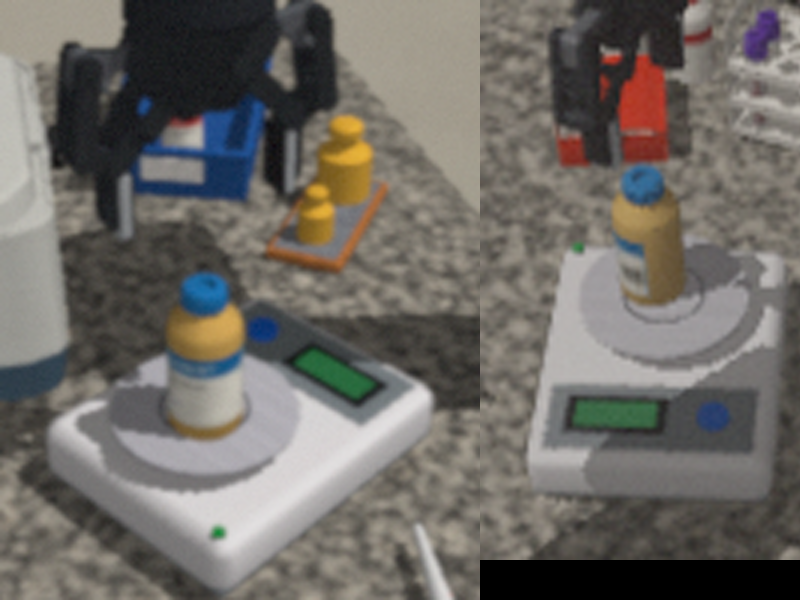

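The fingertips straddle the cap evenly in both views, so I'll go down and grip.

```bash
python3 -m jog '[{"dx":0.035,"dy":-0.001,"dz":0,"ax":0,"ay":0,"az":0,"jaw":0},{"dx":0.07,"dy":-0.001,"dz":0,"ax":0,"ay":0,"az":0,"jaw":0},{"dx":0.09,"dy":-0.001,"dz":0,"ax":0,"ay":0,"az":0,"jaw":0},{"dx":0.097,"dy":-0.001,"dz":0,"ax":0,"ay":0,"az":0,"jaw":0},{"dx":0.097,"dy":-0.001,"dz":0,"ax":0,"ay":0,"az":0,"jaw":0},{"dx":0.097,"dy":-0.001,"dz":0,"ax":0,"ay":0,"az":0,"jaw":0.2},{"dx":0.097,"dy":-0.001,"dz":0,"ax":0,"ay":0,"az":0,"jaw":0.35},{"dx":0.097,"dy":-0.001,"dz":0,"ax":0,"ay":0,"az":0,"jaw":0.5},{"dx":0.097,"dy":-0.001,"dz":0,"ax":0,"ay":0,"az":0,"jaw":0.7},{"dx":0.097,"dy":-0.001,"dz":0,"ax":0,"ay":0,"az":0,"jaw":1},{"dx":0.097,"dy":-0.001,"dz":0,"ax":0,"ay":0,"az":0,"jaw":1},{"dx":0.097,"dy":-0.001,"dz":0,"ax":0,"ay":0,"az":0,"jaw":1}]' 40
python3 -c "
from h import *
rm((.487,.439,.091),42)"
```

```text
time: 3.03
tool_pos: [0.4888, 0.44, 0.0922]
eef_rot: [0.289, 0.645, -0.284, 0.647]
ft_force: [1.6, 0.7, 2.5]
gripper_width: 0.0404
shift mm [ 1.2 -2.  -0.5] rot [ 0.19  0.01 -0.37] t 3.0333 jawyaw 42.2 F [1.62 0.69 2.53] w 0.0404
```

```bash
python3 -m jog '[{"dx":-0.005,"dy":0,"dz":0,"ax":0,"ay":0,"az":0,"jaw":1},{"dx":-0.02,"dy":0,"dz":0,"ax":0,"ay":0,"az":0,"jaw":1},{"dx":-0.05,"dy":0,"dz":0,"ax":0,"ay":0,"az":0,"jaw":1},{"dx":-0.085,"dy":0,"dz":0,"ax":0,"ay":0,"az":0,"jaw":1},{"dx":-0.115,"dy":0,"dz":0,"ax":0,"ay":0,"az":0,"jaw":1},{"dx":-0.135,"dy":0,"dz":0,"ax":0,"ay":0,"az":0,"jaw":1},{"dx":-0.135,"dy":0,"dz":0,"ax":0,"ay":0,"az":0,"jaw":1}]'
python3 -c "
from h import *
rm((.55,.22,.23),25);rm((.61,-.018,.2),5.4)"
```

```text
time: 3.62
tool_pos: [0.4897, 0.4406, 0.233]
eef_rot: [0.291, 0.644, -0.282, 0.649]
ft_force: [-0.1, 1.5, -2.0]
gripper_width: 0.0403
shift mm [   1.8 -103.5  203.9] rot [17.2  -0.04 -0.85] t 3.6167 jawyaw 42.2 F [-0.15  1.49 -2.05] w 0.0403
shift mm [  30.4 -219.4  420.5] rot [36.8  -0.18 -0.84] t 3.6167 jawyaw 42.2 F [-0.15  1.49 -2.05] w 0.0403
```

```bash
python3 -m jog '[{"dx":0,"dy":-0.006,"dz":0.013,"ax":1,"ay":0,"az":0,"jaw":1},{"dx":0,"dy":-0.019,"dz":0.037,"ax":3,"ay":0,"az":-0.5,"jaw":1},{"dx":0,"dy":-0.036,"dz":0.07,"ax":6,"ay":0,"az":-0.8,"jaw":1},{"dx":0,"dy":-0.053,"dz":0.104,"ax":9,"ay":0,"az":-0.8,"jaw":1},{"dx":0,"dy":-0.071,"dz":0.138,"ax":12,"ay":0,"az":-0.8,"jaw":1},{"dx":0,"dy":-0.089,"dz":0.172,"ax":15,"ay":0,"az":-0.8,"jaw":1},{"dx":0,"dy":-0.106,"dz":0.206,"ax":18,"ay":0,"az":-0.8,"jaw":1},{"dx":0,"dy":-0.124,"dz":0.24,"ax":21,"ay":0,"az":-0.8,"jaw":1},{"dx":0,"dy":-0.141,"dz":0.274,"ax":24,"ay":0,"az":-0.8,"jaw":1},{"dx":0,"dy":-0.159,"dz":0.308,"ax":27,"ay":0,"az":-0.8,"jaw":1},{"dx":0,"dy":-0.172,"dz":0.33,"ax":29,"ay":0,"az":-0.8,"jaw":1},{"dx":0,"dy":-0.175,"dz":0.34,"ax":30,"ay":0,"az":-0.8,"jaw":1}]'
python3 -c "
from h import *
rm((.61,-.018,.13),5.4);rm((.65,-.068,.2),0)"
```

```text
time: 4.62
tool_pos: [0.5875, 0.0663, 0.2286]
eef_rot: [0.445, 0.55, -0.447, 0.547]
ft_force: [1.2, 0.3, -2.5]
gripper_width: 0.0408
shift mm [98.4  5.1 87.3] rot [ 6.43 -0.08  0.26] t 4.6167 jawyaw 11.8 F [ 1.15  0.33 -2.51] w 0.0408
shift mm [ 28.2  33.7 144.3] rot [11.83 -0.07  0.26] t 4.6167 jawyaw 11.8 F [ 1.15  0.33 -2.51] w 0.0408
```

```bash
python3 -m jog '[{"dx":0.005,"dy":0.003,"dz":0.02,"ax":2,"ay":0,"az":0.2,"jaw":1},{"dx":0.015,"dy":0.004,"dz":0.05,"ax":4,"ay":0,"az":0.2,"jaw":1},{"dx":0.025,"dy":0.005,"dz":0.075,"ax":6,"ay":0,"az":0.2,"jaw":1},{"dx":0.028,"dy":0.005,"dz":0.087,"ax":6.4,"ay":0,"az":0.2,"jaw":1},{"dx":0.028,"dy":0.005,"dz":0.087,"ax":6.4,"ay":0,"az":0.2,"jaw":1},{"dx":0.028,"dy":0.005,"dz":0.087,"ax":6.4,"ay":0,"az":0.2,"jaw":1}]'
python3 -c "
from h import *
snap('wrist','pics/w3.png');snap('scene','pics/s3.png');snap('side','pics/d3.png');rm((.61,-.018,.13),5.4)
crop('pics/s3.png','pics/s3a.png',210,135,375,300,3.6)
crop('pics/d3.png','pics/d3a.png',200,70,330,220,4)"
```

```text
time: 5.12
tool_pos: [0.6093, -0.0175, 0.1993]
eef_rot: [0.476, 0.525, -0.476, 0.521]
ft_force: [-1.0, 0.8, -2.3]
gripper_width: 0.0405
shift mm [70.7 -0.   1.8] rot [ 0.14 -0.11  0.05] t 5.2667 jawyaw 5.5 F [ 0.25 -0.26 -1.64] w 0.0407
```

View pics/w3.png

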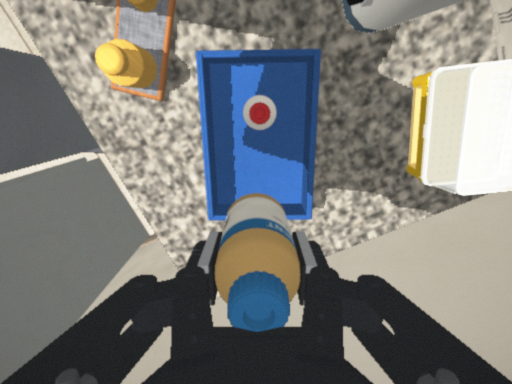

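View pics/s3a.png

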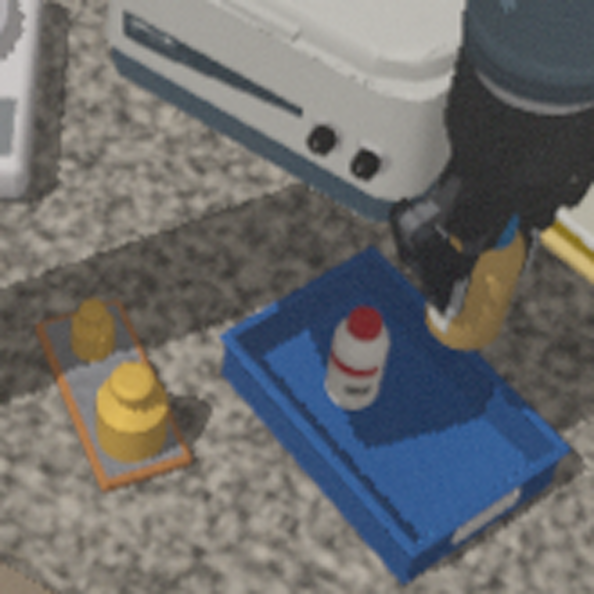

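View pics/d3a.png

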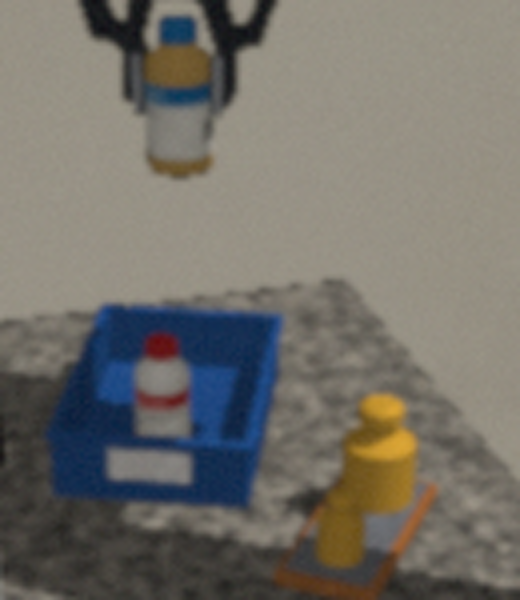

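```bash
python3 -c "
from h import *
W=load('pics/w3.png')
P=[ray(W,*p,.045) for p in((198,51),(321,48),(209,221),(311,218))]
for p in P: print(p.round(4))
print('c',np.mean(P,0).round(4), 'red',ray(W,260,113,.082).round(4),'knob',ray(W,112,61,.074).round(4))
d=(P[0]+P[1]-P[2]-P[3])/2; print(np.linalg.norm(d),np.degrees(np.arctan2(-d[0],d[1])))
"
```

```text
[0.5391 0.1056 0.045 ]
[0.6603 0.1197 0.045 ]
[ 0.5573 -0.0779  0.045 ]
[ 0.6791 -0.0622  0.045 ]
c [0.6089 0.0213 0.045 ] red [0.6059 0.0536 0.082 ] knob [0.4678 0.0857 0.074 ]
0.18366818664408846 5.782768347795927
```

```bash
python3 -m jog '[{"dx":0.01,"dy":0.003,"dz":0.002,"ax":0,"ay":0,"az":0,"jaw":1},{"dx":0.035,"dy":0.003,"dz":0.002,"ax":0,"ay":0,"az":0,"jaw":1},{"dx":0.07,"dy":0.003,"dz":0.002,"ax":0,"ay":0,"az":0,"jaw":1},{"dx":0.105,"dy":0.003,"dz":0.002,"ax":0,"ay":0,"az":0,"jaw":1},{"dx":0.135,"dy":0.003,"dz":0.002,"ax":0,"ay":0,"az":0,"jaw":1},{"dx":0.152,"dy":0.003,"dz":0.002,"ax":0,"ay":0,"az":0,"jaw":1},{"dx":0.159,"dy":0.003,"dz":0.002,"ax":0,"ay":0,"az":0,"jaw":1},{"dx":0.16,"dy":0.003,"dz":0.002,"ax":0,"ay":0,"az":0,"jaw":1},{"dx":0.16,"dy":0.003,"dz":0.002,"ax":0,"ay":0,"az":0,"jaw":1}]'
python3 -c "
from h import *
rm((.613,-.019,.035),5.5);snap('scene','pics/s4.png');snap('side','pics/d4.png')
crop('pics/s4.png','pics/s4a.png',210,135,375,300,3.6)"
```

```text
time: 6.02
tool_pos: [0.6135, -0.0172, 0.0411]
eef_rot: [0.475, 0.524, -0.475, 0.523]
ft_force: [0.9, 0.4, -1.5]
gripper_width: 0.0405
shift mm [ 6.1 -0.6  1.8] rot [ 0.09 -0.11  0.01] t 6.0167 jawyaw 5.6 F [ 0.88  0.44 -1.52] w 0.0405
```

View pics/s4a.png

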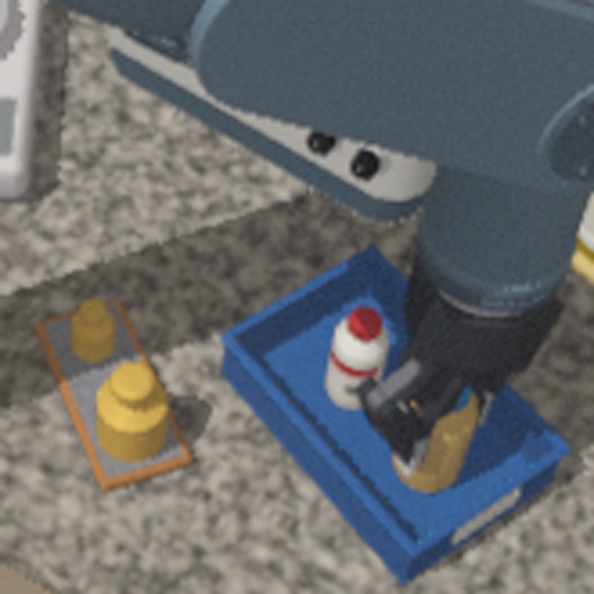

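Next I'll lower in small steps until contact.

```bash
python3 -m jog '[{"dx":0.002,"dy":0,"dz":0.001,"ax":0,"ay":0,"az":0,"jaw":1},{"dx":0.004,"dy":0,"dz":0.001,"ax":0,"ay":0,"az":0,"jaw":1},{"dx":0.005,"dy":0,"dz":0.001,"ax":0,"ay":0,"az":0,"jaw":1},{"dx":0.005,"dy":0,"dz":0.001,"ax":0,"ay":0,"az":0,"jaw":1}]'
python3 -m jog '[{"dx":0.001,"dy":0,"dz":0,"ax":0,"ay":0,"az":0,"jaw":1},{"dx":0.001,"dy":0,"dz":0,"ax":0,"ay":0,"az":0,"jaw":1}]'
```

```text
time: 6.45
tool_pos: [0.6146, -0.0187, 0.0378]
eef_rot: [0.476, 0.523, -0.474, 0.524]
ft_force: [-0.9, -0.2, -0.6]
gripper_width: 0.0407
time: 6.62
tool_pos: [0.6146, -0.0188, 0.0371]
eef_rot: [0.476, 0.523, -0.474, 0.524]
ft_force: [-0.6, -0.1, 0.7]
gripper_width: 0.0407
```

```bash
python3 -m jog '[{"dx":0.001,"dy":0,"dz":0,"ax":0,"ay":0,"az":0,"jaw":1},{"dx":0.0015,"dy":0,"dz":0,"ax":0,"ay":0,"az":0,"jaw":1},{"dx":0.0015,"dy":0,"dz":0,"ax":0,"ay":0,"az":0,"jaw":1}]'
```

```text
time: 6.87
tool_pos: [0.6147, -0.0188, 0.037]
eef_rot: [0.476, 0.523, -0.474, 0.524]
ft_force: [-3.9, 1.7, 8.7]
gripper_width: 0.0404
```

```bash
python3 -m jog '[{"dx":0,"dy":0,"dz":0,"ax":0,"ay":0,"az":0,"jaw":0.45},{"dx":0,"dy":0,"dz":0,"ax":0,"ay":0,"az":0,"jaw":0.4},{"dx":0,"dy":0,"dz":0,"ax":0,"ay":0,"az":0,"jaw":0.35},{"dx":0,"dy":0,"dz":0,"ax":0,"ay":0,"az":0,"jaw":0.3},{"dx":0,"dy":0,"dz":0,"ax":0,"ay":0,"az":0,"jaw":0.3}]'
python3 -c "
from h import *
rm((.613,-.019,.035),5.5);snap('scene','pics/s5.png');snap('side','pics/d5.png')
crop('pics/s5.png','pics/s5a.png',210,135,375,300,3.6)
crop('pics/d5.png','pics/d5a.png',200,70,330,220,4)"
```

```text
time: 7.28
tool_pos: [0.6146, -0.0188, 0.0368]
eef_rot: [0.476, 0.523, -0.474, 0.524]
ft_force: [0.2, 0.0, -0.0]
gripper_width: 0.0597
shift mm [ 1.8 -1.6  0. ] rot [ 0.06 -0.04 -0.19] t 7.2833 jawyaw 5.6 F [ 0.17  0.01 -0.01] w 0.0597
```

View pics/s5a.png

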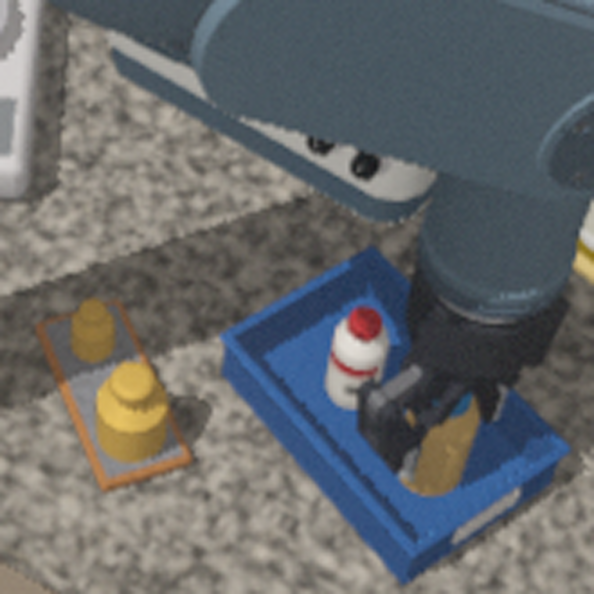

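View pics/d5a.png

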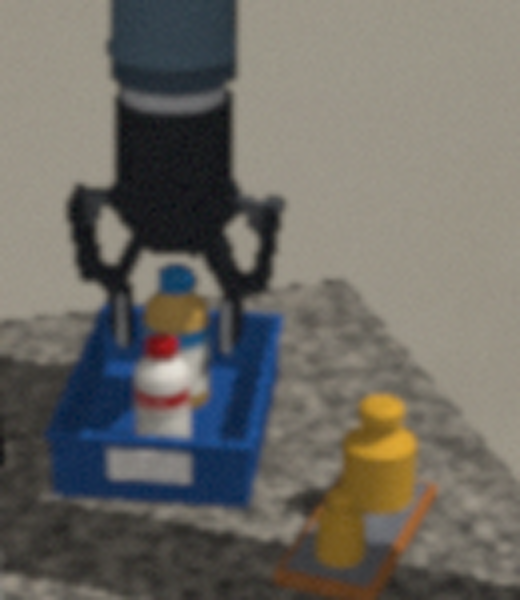

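```bash
python3 -m jog '[{"dx":-0.01,"dy":0,"dz":0,"ax":0,"ay":0,"az":0,"jaw":0.3},{"dx":-0.035,"dy":0,"dz":0,"ax":0,"ay":0,"az":0,"jaw":0.3},{"dx":-0.07,"dy":0,"dz":0,"ax":0,"ay":0,"az":0,"jaw":0.3},{"dx":-0.105,"dy":0,"dz":0,"ax":0,"ay":0,"az":0,"jaw":0.3},{"dx":-0.14,"dy":0,"dz":0,"ax":0,"ay":0,"az":0,"jaw":0.3},{"dx":-0.17,"dy":0,"dz":0,"ax":0,"ay":0,"az":0,"jaw":0.6},{"dx":-0.185,"dy":0,"dz":0,"ax":0,"ay":0,"az":0,"jaw":1},{"dx":-0.19,"dy":0,"dz":0,"ax":0,"ay":0,"az":0,"jaw":1}]'
python3 -c "
from h import *
snap('wrist','pics/w6.png');rm((.52,.26,.2),42);rm((.476,.333,.13),42)"
```

```text
time: 8.05
tool_pos: [0.6157, -0.0193, 0.2317]
eef_rot: [0.477, 0.521, -0.473, 0.527]
ft_force: [0.4, -0.2, -0.3]
gripper_width: 0.0242
shift mm [  29.5  -68.  -287.1] rot [-36.44   0.22  -0.46] t 8.1 jawyaw 5.6 F [ 0.23 -0.2   0.76] w 0.0167
shift mm [  99.1 -105.3 -364.1] rot [-36.44   0.22  -0.46] t 8.1 jawyaw 5.6 F [ 0.23 -0.2   0.76] w 0.0167
```

View pics/w6.png

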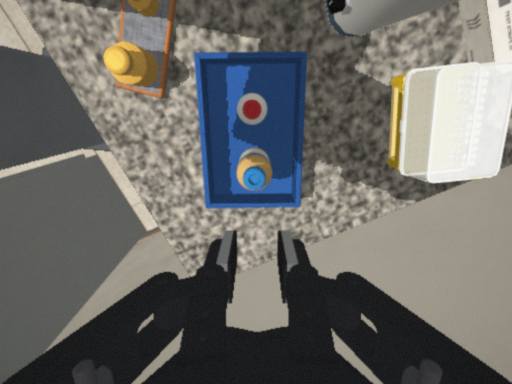

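```bash
python3 -c "
from h import *
rm((.478,.29,.2),20)"
```

```text
shift mm [  29.2 -106.8 -321.1] rot [-14.44   0.13  -0.49] t 8.1 jawyaw 5.6 F [ 0.23 -0.2   0.76] w 0.0167
```

```bash
python3 -m jog '[{"dx":0,"dy":-0.006,"dz":-0.018,"ax":0,"ay":0,"az":0,"jaw":1},{"dx":0,"dy":-0.018,"dz":-0.055,"ax":-2,"ay":0,"az":0,"jaw":1},{"dx":0,"dy":-0.031,"dz":-0.092,"ax":-4,"ay":0,"az":-0.4,"jaw":1},{"dx":0,"dy":-0.043,"dz":-0.13,"ax":-6,"ay":0,"az":-0.4,"jaw":1},{"dx":0,"dy":-0.056,"dz":-0.168,"ax":-8,"ay":0,"az":-0.4,"jaw":1},{"dx":0.005,"dy":-0.068,"dz":-0.205,"ax":-10,"ay":0,"az":-0.4,"jaw":1},{"dx":0.01,"dy":-0.081,"dz":-0.243,"ax":-12,"ay":0,"az":-0.4,"jaw":1},{"dx":0.018,"dy":-0.093,"dz":-0.28,"ax":-14,"ay":0,"az":-0.4,"jaw":1},{"dx":0.025,"dy":-0.104,"dz":-0.31,"ax":-14,"ay":0,"az":-0.4,"jaw":1},{"dx":0.029,"dy":-0.107,"dz":-0.321,"ax":-14,"ay":0,"az":-0.4,"jaw":1},{"dx":0.029,"dy":-0.107,"dz":-0.321,"ax":-14,"ay":0,"az":-0.4,"jaw":1},{"dx":0.029,"dy":-0.107,"dz":-0.321,"ax":-14,"ay":0,"az":-0.4,"jaw":1}]'
python3 -c "
from h import *
snap('wrist','pics/w7.png');rm((.476,.333,.13),20)"
```

```text
time: 9.1
tool_pos: [0.4771, 0.2897, 0.1989]
eef_rot: [0.406, 0.577, -0.408, 0.579]
ft_force: [0.3, -0.3, 1.0]
gripper_width: -0.0
shift mm [ 69.3  12.9 -42.3] rot [-0.43  0.19  0.01] t 9.15 jawyaw 19.6 F [ 0.58 -0.88  0.25] w 0.0003
```

View pics/w7.png

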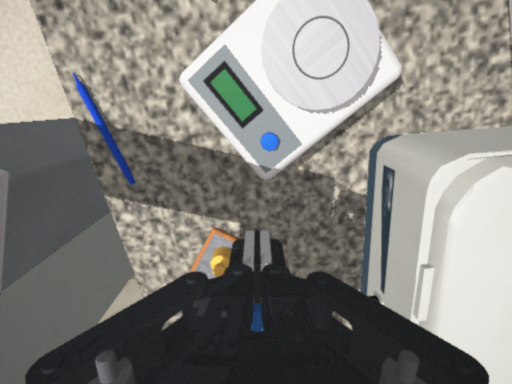

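```bash
python3 -c "
from h import *
W=load('pics/w7.png'); crop('pics/w7.png','pics/w7a.png',175,0,405,185,3.4)
k=ray(W,270,141,.052);r=ray(W,321,47.5,.064);print(k,r,np.linalg.norm(r[:2]-k[:2]))
rm((k[0],k[1],.075),20)"
```

```text
[0.47715537 0.33270473 0.052     ] [0.49029773 0.43002295 0.064     ] 0.09820161489877992
shift mm [124.3  13.9 -41.8] rot [-0.43  0.19  0.01] t 9.15 jawyaw 19.6 F [ 0.58 -0.88  0.25] w 0.0003
```

View pics/w7a.png

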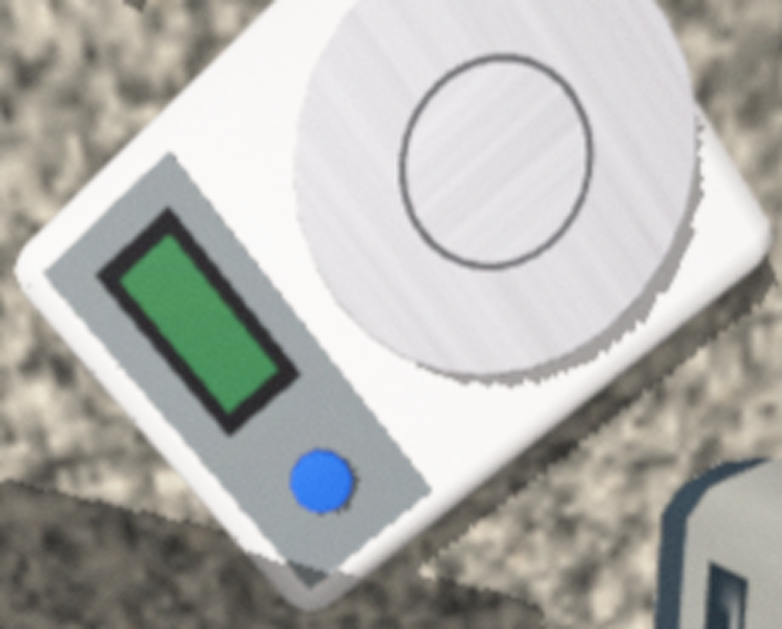

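```bash
python3 -m jog '[{"dx":0.02,"dy":0.007,"dz":-0.02,"ax":0,"ay":0,"az":0,"jaw":1},{"dx":0.045,"dy":0.014,"dz":-0.042,"ax":0,"ay":0,"az":0,"jaw":1},{"dx":0.08,"dy":0.014,"dz":-0.042,"ax":0,"ay":0,"az":0,"jaw":1},{"dx":0.11,"dy":0.014,"dz":-0.042,"ax":0,"ay":0,"az":0,"jaw":1},{"dx":0.128,"dy":0.014,"dz":-0.042,"ax":0,"ay":0,"az":0,"jaw":1},{"dx":0.134,"dy":0.014,"dz":-0.042,"ax":0,"ay":0,"az":0,"jaw":1},{"dx":0.134,"dy":0.014,"dz":-0.042,"ax":0,"ay":0,"az":0,"jaw":1},{"dx":0.134,"dy":0.014,"dz":-0.042,"ax":0,"ay":0,"az":0,"jaw":1}]'
python3 -c "
from h import *
snap('scene','pics/s8.png');snap('side','pics/d8.png');rm((.477,.333,.049),20)
crop('pics/d8.png','pics/d8a.png',190,180,340,330,4)
"
```

```text
time: 9.82
tool_pos: [0.4786, 0.3322, 0.0661]
eef_rot: [0.408, 0.576, -0.409, 0.579]
ft_force: [0.2, -0.1, 0.6]
gripper_width: -0.0001
shift mm [18.1 -1.9 -0.8] rot [-0.49  0.17 -0.19] t 9.9167 jawyaw 19.5 F [-0.02 -0.15  0.24] w -0.0004
```

View pics/d8a.png

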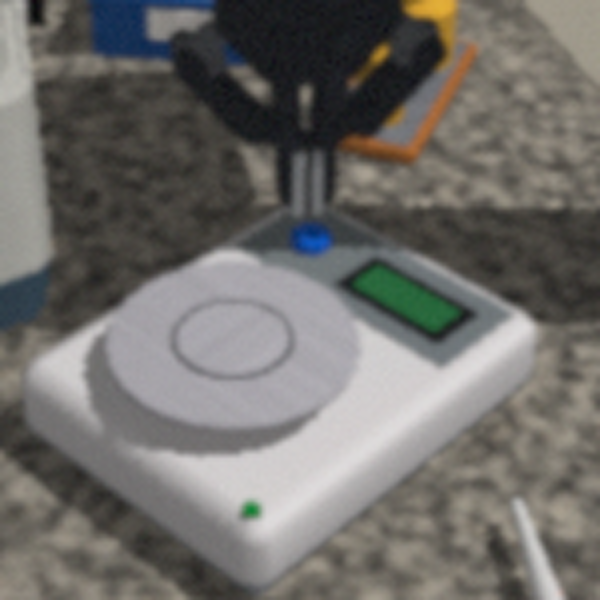

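The fingertip is right above the key, and the pan is empty. I'll press with a watch on the force.

```bash
python3 -m jog '[{"dx":0.005,"dy":-0.002,"dz":0,"ax":0,"ay":0,"az":0,"jaw":1},{"dx":0.01,"dy":-0.002,"dz":0,"ax":0,"ay":0,"az":0,"jaw":1},{"dx":0.014,"dy":-0.002,"dz":0,"ax":0,"ay":0,"az":0,"jaw":1},{"dx":0.017,"dy":-0.002,"dz":0,"ax":0,"ay":0,"az":0,"jaw":1},{"dx":0.018,"dy":-0.002,"dz":0,"ax":0,"ay":0,"az":0,"jaw":1},{"dx":0.018,"dy":-0.002,"dz":0,"ax":0,"ay":0,"az":0,"jaw":1}]'
```

```text
time: 10.42
tool_pos: [0.4772, 0.3323, 0.0491]
eef_rot: [0.408, 0.576, -0.408, 0.579]
ft_force: [-1.1, -0.2, 4.0]
gripper_width: 0.0003
```

```bash
python3 -m jog '[{"dx":0.001,"dy":0,"dz":0,"ax":0,"ay":0,"az":0,"jaw":1},{"dx":0.001,"dy":0,"dz":0,"ax":0,"ay":0,"az":0,"jaw":1},{"dx":0.001,"dy":0,"dz":0,"ax":0,"ay":0,"az":0,"jaw":1}]'
```

```text
time: 10.67
tool_pos: [0.4772, 0.3323, 0.0483]
eef_rot: [0.408, 0.576, -0.408, 0.579]
ft_force: [-0.1, -1.1, 3.8]
gripper_width: 0.0003
```

```bash
python3 -m jog '[{"dx":0.001,"dy":0,"dz":0,"ax":0,"ay":0,"az":0,"jaw":1},{"dx":0.0015,"dy":0,"dz":0,"ax":0,"ay":0,"az":0,"jaw":1},{"dx":0.0015,"dy":0,"dz":0,"ax":0,"ay":0,"az":0,"jaw":1}]'
python3 -c "
from h import *
snap('side','pics/d9.png')
crop('pics/d9.png','pics/d9a.png',190,180,340,330,4)"
```

```text
time: 10.92
tool_pos: [0.4772, 0.3323, 0.0479]
eef_rot: [0.408, 0.576, -0.407, 0.579]
ft_force: [-3.6, -2.5, 10.6]
gripper_width: -0.0
```

View pics/d9a.png

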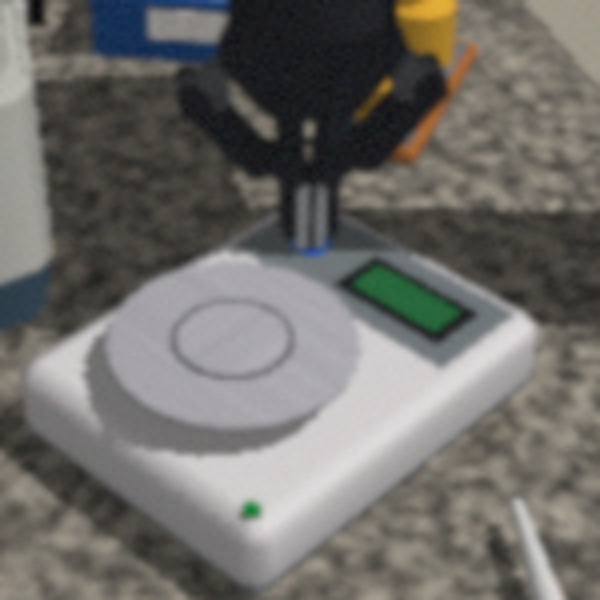

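The key reached its stop: 10.6 N, with the tip 4.1 mm below the key's rest height. Next comes the weight.

```bash
python3 -m jog '[{"dx":-0.015,"dy":0,"dz":0,"ax":0,"ay":0,"az":0,"jaw":1},{"dx":-0.045,"dy":0,"dz":0,"ax":0,"ay":0,"az":0,"jaw":1},{"dx":-0.085,"dy":0,"dz":0,"ax":0,"ay":0,"az":0,"jaw":1},{"dx":-0.12,"dy":0,"dz":0,"ax":0,"ay":0,"az":0,"jaw":1},{"dx":-0.14,"dy":0,"dz":0,"ax":0,"ay":0,"az":0,"jaw":1},{"dx":-0.14,"dy":0,"dz":0,"ax":0,"ay":0,"az":0,"jaw":1}]'
python3 -c "
from h import *
rm((.46,.03,.2),0)"
```

```text
time: 11.47
tool_pos: [0.4793, 0.334, 0.1934]
eef_rot: [0.411, 0.574, -0.404, 0.581]
ft_force: [0.6, 1.0, 0.2]
gripper_width: -0.0
shift mm [  -7.6 -119.8  280. ] rot [ 1.955e+01 -1.000e-02 -8.000e-01] t 11.4667 jawyaw 19.6 F [0.55 1.01 0.16] w -0.0
```

```bash
python3 -m jog '[{"dx":-0.005,"dy":-0.008,"dz":0.019,"ax":2,"ay":0,"az":-0.8,"jaw":0},{"dx":-0.008,"dy":-0.023,"dz":0.054,"ax":5,"ay":0,"az":-0.8,"jaw":0},{"dx":-0.008,"dy":-0.038,"dz":0.09,"ax":8,"ay":0,"az":-0.8,"jaw":0},{"dx":-0.008,"dy":-0.053,"dz":0.125,"ax":11,"ay":0,"az":-0.8,"jaw":0},{"dx":-0.008,"dy":-0.068,"dz":0.16,"ax":14,"ay":0,"az":-0.8,"jaw":0},{"dx":-0.008,"dy":-0.083,"dz":0.195,"ax":17,"ay":0,"az":-0.8,"jaw":0},{"dx":-0.008,"dy":-0.098,"dz":0.23,"ax":19.5,"ay":0,"az":-0.8,"jaw":0},{"dx":-0.008,"dy":-0.112,"dz":0.262,"ax":19.5,"ay":0,"az":-0.8,"jaw":0},{"dx":-0.008,"dy":-0.12,"dz":0.28,"ax":19.5,"ay":0,"az":-0.8,"jaw":0},{"dx":-0.008,"dy":-0.12,"dz":0.28,"ax":19.5,"ay":0,"az":-0.8,"jaw":0},{"dx":-0.008,"dy":-0.12,"dz":0.28,"ax":19.5,"ay":0,"az":-0.8,"jaw":0}]'
python3 -c "
from h import *
snap('wrist','pics/w10.png');rm((.464,.095,.13),0);crop('pics/w10.png','pics/w10a.png',170,40,330,200,3.7)"
```

```text
time: 12.38
tool_pos: [0.4593, 0.0292, 0.1995]
eef_rot: [-0.5, -0.5, 0.501, -0.499]
ft_force: [1.0, 0.2, -0.1]
gripper_width: 0.0852
shift mm [ 69.6   4.6 -64.8] rot [-0.03 -0.06  0.07] t 12.4333 jawyaw -0.0 F [0.32 0.68 0.01] w 0.0853
```

View pics/w10.png

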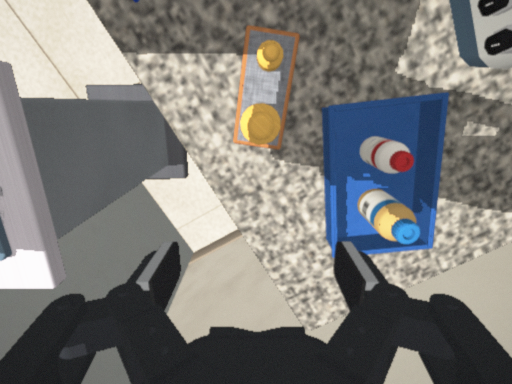

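View pics/w10a.png

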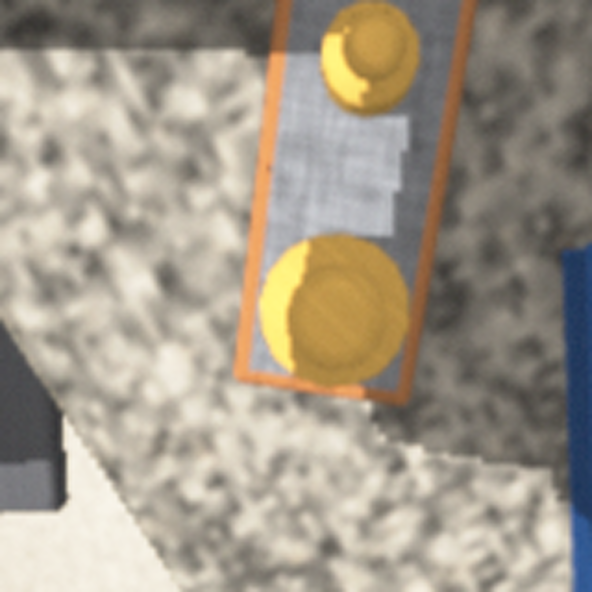

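```bash
python3 -c "
from h import *
W=load('pics/w10.png'); f=lambda u,v:(170+u/3.7-.36,40+v/3.7-.36)
print(ray(W,*f(334,309),.046),ray(W,*f(338,314),.073),'small',ray(W,*f(375,45),.052))
x=ray(W,*f(335,311),.053); print(x); rm((x[0],x[1],.1),-8);rm((x[0],x[1],.019),-8)"
```

```text
[0.46334913 0.08854472 0.046     ] [0.46413515 0.08908839 0.073     ] small [0.47392123 0.15623174 0.052     ]
[0.46356295 0.08846798 0.053     ]
shift mm [ 99.6   4.2 -58.3] rot [ 7.97 -0.05  0.07] t 12.4333 jawyaw -0.0 F [0.32 0.68 0.01] w 0.0853
shift mm [180.6   4.3 -58.2] rot [ 7.97 -0.05  0.07] t 12.4333 jawyaw -0.0 F [0.32 0.68 0.01] w 0.0853
```

```bash
python3 -m jog '[{"dx":0.01,"dy":0.004,"dz":-0.03,"ax":-0,"ay":0,"az":0,"jaw":0},{"dx":0.035,"dy":0.004,"dz":-0.055,"ax":4,"ay":0,"az":0,"jaw":0},{"dx":0.07,"dy":0.004,"dz":-0.058,"ax":8,"ay":0,"az":0,"jaw":0},{"dx":0.09,"dy":0.004,"dz":-0.058,"ax":8,"ay":0,"az":0,"jaw":0},{"dx":0.095,"dy":0.004,"dz":-0.058,"ax":8,"ay":0,"az":0,"jaw":0},{"dx":0.095,"dy":0.004,"dz":-0.058,"ax":8,"ay":0,"az":0,"jaw":0}]'
python3 -c "
from h import *
snap('scene','pics/s11.png');snap('side','pics/d11.png');rm((.4637,.0887,.019),-8)
crop('pics/d11.png','pics/d11a.png',250,110,350,250,4)
crop('pics/s11.png','pics/s11a.png',190,180,290,320,4)
cv2.imwrite('pics/c11.png',np.hstack([cv2.imread('pics/d11a.png'),cv2.imread('pics/s11a.png')]))"
```

```text
time: 12.93
tool_pos: [0.4618, 0.0895, 0.103]
eef_rot: [-0.532, -0.466, 0.534, -0.463]
ft_force: [-0.0, 0.4, -0.1]
gripper_width: 0.0856
shift mm [86.4 -0.3  0.2] rot [ 0.04 -0.06  0.01] t 13.0333 jawyaw -8.0 F [1.16 0.55 0.2 ] w 0.0853
```

View pics/c11.png

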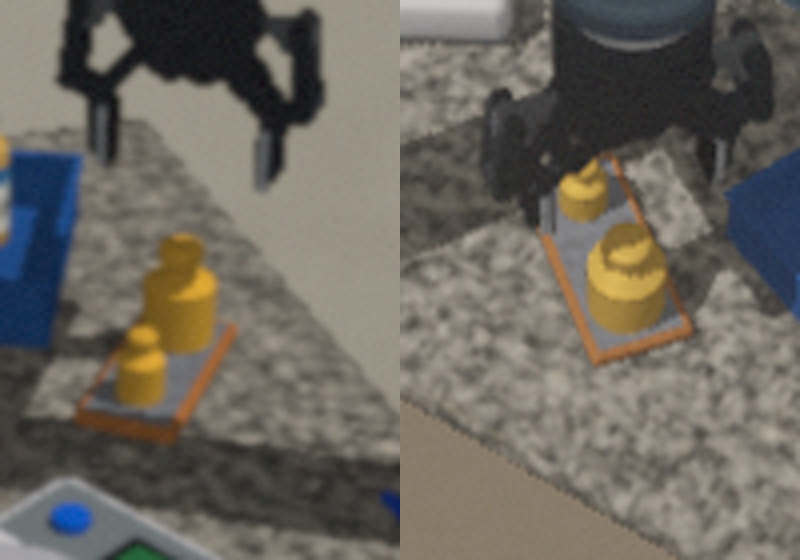

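```bash
python3 -m jog '[{"dx":0.025,"dy":0,"dz":0,"ax":0,"ay":0,"az":0,"jaw":0},{"dx":0.055,"dy":0,"dz":0,"ax":0,"ay":0,"az":0,"jaw":0},{"dx":0.077,"dy":0,"dz":0,"ax":0,"ay":0,"az":0,"jaw":0},{"dx":0.086,"dy":0,"dz":0,"ax":0,"ay":0,"az":0,"jaw":0},{"dx":0.086,"dy":0,"dz":0,"ax":0,"ay":0,"az":0,"jaw":0},{"dx":0.086,"dy":0,"dz":0,"ax":0,"ay":0,"az":0,"jaw":0.2},{"dx":0.086,"dy":0,"dz":0,"ax":0,"ay":0,"az":0,"jaw":0.35},{"dx":0.086,"dy":0,"dz":0,"ax":0,"ay":0,"az":0,"jaw":0.45},{"dx":0.086,"dy":0,"dz":0,"ax":0,"ay":0,"az":0,"jaw":0.6},{"dx":0.086,"dy":0,"dz":0,"ax":0,"ay":0,"az":0,"jaw":1},{"dx":0.086,"dy":0,"dz":0,"ax":0,"ay":0,"az":0,"jaw":1},{"dx":0.086,"dy":0,"dz":0,"ax":0,"ay":0,"az":0,"jaw":1}]' 60
python3 -c "
from h import *
rm((.4637,.0887,.019),-8)"
```

```text
time: 14.03
tool_pos: [0.4646, 0.0889, 0.0212]
eef_rot: [0.534, 0.464, -0.533, 0.464]
ft_force: [-3.4, 0.2, 9.7]
gripper_width: 0.0425
shift mm [ 2.2 -0.9  0.3] rot [ 0.05 -0.07 -0.09] t 14.0333 jawyaw -8.0 F [-3.43  0.19  9.73] w 0.0425
```

```bash
python3 -m jog '[{"dx":-0.005,"dy":0,"dz":0,"ax":0,"ay":0,"az":0,"jaw":1},{"dx":-0.02,"dy":0,"dz":0,"ax":0,"ay":0,"az":0,"jaw":1},{"dx":-0.05,"dy":0,"dz":0,"ax":0,"ay":0,"az":0,"jaw":1},{"dx":-0.085,"dy":0,"dz":0,"ax":0,"ay":0,"az":0,"jaw":1},{"dx":-0.115,"dy":0,"dz":0,"ax":0,"ay":0,"az":0,"jaw":1},{"dx":-0.13,"dy":0,"dz":0,"ax":0,"ay":0,"az":0,"jaw":1},{"dx":-0.13,"dy":0,"dz":0,"ax":0,"ay":0,"az":0,"jaw":1}]'
python3 -c "
from h import *
rm((.49,.43,.16),30);rm((.49,.43,.16),20);snap('side','pics/d12.png');crop('pics/d12.png','pics/d12a.png',180,80,340,240,3.5)"
```

```text
time: 14.62
tool_pos: [0.4669, 0.0887, 0.1554]
eef_rot: [0.536, 0.462, -0.531, 0.466]
ft_force: [0.4, -0.3, -4.2]
gripper_width: 0.0424
shift mm [  -4.2  -24.2 -341.2] rot [-37.94   0.08  -0.59] t 14.6167 jawyaw -7.9 F [ 0.36 -0.32 -4.23] w 0.0424
shift mm [  -4.2  -24.2 -341.2] rot [-27.94   0.03  -0.59] t 14.6167 jawyaw -7.9 F [ 0.36 -0.32 -4.23] w 0.0424
```

View pics/d12a.png

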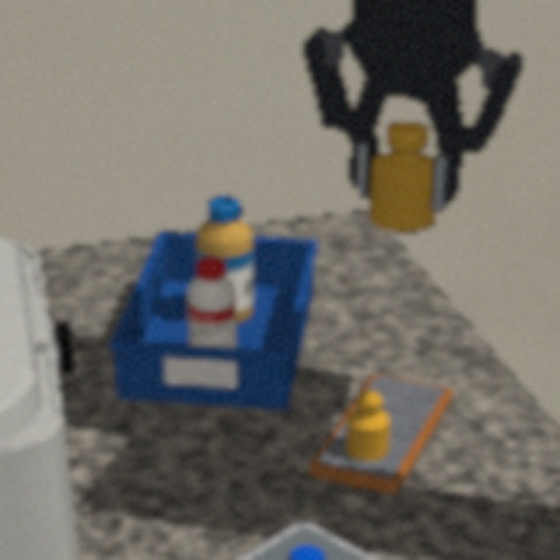

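```bash
python3 -m jog '[{"dx":0,"dy":-0.001,"dz":-0.014,"ax":-1,"ay":0,"az":0,"jaw":1},{"dx":0,"dy":-0.003,"dz":-0.045,"ax":-4,"ay":0,"az":-0.3,"jaw":1},{"dx":-0.003,"dy":-0.006,"dz":-0.08,"ax":-7,"ay":0,"az":-0.6,"jaw":1},{"dx":-0.004,"dy":-0.008,"dz":-0.115,"ax":-10,"ay":0,"az":-0.6,"jaw":1},{"dx":-0.004,"dy":-0.011,"dz":-0.15,"ax":-13,"ay":0,"az":-0.6,"jaw":1},{"dx":-0.004,"dy":-0.013,"dz":-0.185,"ax":-16,"ay":0,"az":-0.6,"jaw":1},{"dx":-0.004,"dy":-0.016,"dz":-0.22,"ax":-19,"ay":0,"az":-0.6,"jaw":1},{"dx":-0.004,"dy":-0.018,"dz":-0.255,"ax":-22,"ay":0,"az":-0.6,"jaw":1},{"dx":-0.004,"dy":-0.021,"dz":-0.29,"ax":-25,"ay":0,"az":-0.6,"jaw":1},{"dx":-0.004,"dy":-0.023,"dz":-0.32,"ax":-28,"ay":0,"az":-0.6,"jaw":1},{"dx":-0.004,"dy":-0.024,"dz":-0.337,"ax":-28,"ay":0,"az":-0.6,"jaw":1},{"dx":-0.004,"dy":-0.024,"dz":-0.341,"ax":-28,"ay":0,"az":-0.6,"jaw":1}]'
python3 -m jog '[{"dx":0,"dy":0,"dz":0,"ax":0,"ay":0,"az":0,"jaw":1}]'
python3 -c "
from h import *
rm((.49,.43,.16),20)"
```

```text
time: 15.67
tool_pos: [0.4872, 0.4325, 0.1541]
eef_rot: [0.403, 0.582, -0.406, 0.578]
ft_force: [0.8, -0.7, -3.6]
gripper_width: 0.0418
time: 15.75
tool_pos: [0.4863, 0.4329, 0.1518]
eef_rot: [0.401, 0.583, -0.407, 0.578]
ft_force: [0.8, 0.2, -4.8]
gripper_width: 0.0424
shift mm [-8.2  2.4  4. ] rot [ 0.31 -0.03  0.6 ] t 15.75 jawyaw 20.3 F [ 0.79  0.22 -4.8 ] w 0.0424
```

```bash
python3 -m jog '[{"dx":0.01,"dy":0.002,"dz":0.003,"ax":0,"ay":0,"az":0.5,"jaw":1},{"dx":0.03,"dy":0.002,"dz":0.004,"ax":0,"ay":0,"az":0.5,"jaw":1},{"dx":0.048,"dy":0.002,"dz":0.004,"ax":0,"ay":0,"az":0.5,"jaw":1},{"dx":0.058,"dy":0.002,"dz":0.004,"ax":0,"ay":0,"az":0.5,"jaw":1},{"dx":0.062,"dy":0.002,"dz":0.004,"ax":0,"ay":0,"az":0.5,"jaw":1},{"dx":0.062,"dy":0.002,"dz":0.004,"ax":0,"ay":0,"az":0.5,"jaw":1},{"dx":0.062,"dy":0.002,"dz":0.004,"ax":0,"ay":0,"az":0.5,"jaw":1}]'
python3 -c "
from h import *
rm((.49,.43,.085),20);snap('side','pics/d13.png');crop('pics/d13.png','pics/d13a.png',190,180,330,320,4)
snap('scene','pics/s13.png');crop('pics/s13.png','pics/s13a.png',140,85,250,195,5);snap('wrist','pics/w13.png')"
```

```text
time: 16.33
tool_pos: [0.4893, 0.4293, 0.09]
eef_rot: [0.404, 0.581, -0.405, 0.58]
ft_force: [0.4, 0.7, -3.3]
gripper_width: 0.0421
shift mm [ 5.   0.9 -0.4] rot [ 0.27 -0.02  0.09] t 16.3333 jawyaw 20.3 F [ 0.37  0.74 -3.33] w 0.0421
```

View pics/d13a.png

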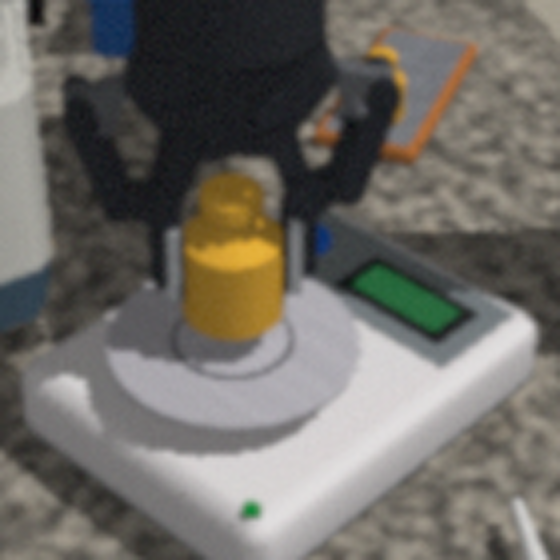

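View pics/s13a.png

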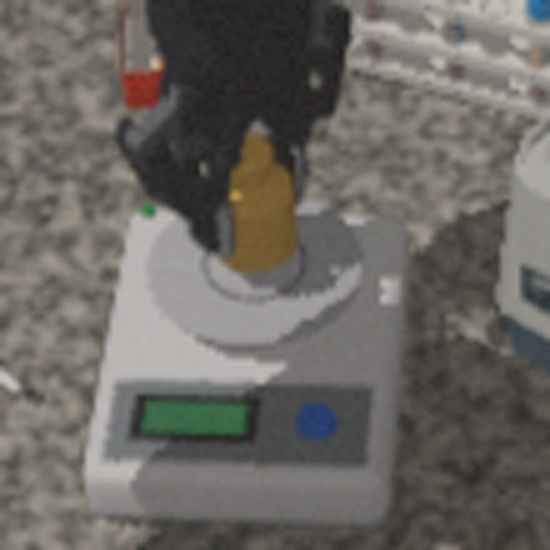

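View pics/w13.png

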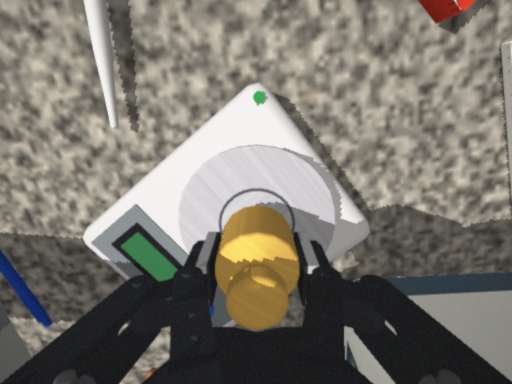

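```bash
python3 -c "
from h import *
th=np.linspace(0,2*np.pi,100)
for n,o,s in (('side',(190,180),4),('scene',(140,85),5),('wrist',(0,0),1)):
  C=load({'side':'pics/d13.png','scene':'pics/s13.png','wrist':'pics/w13.png'}[n])
  for nm,c,r,z in (('weight',(.4893,.4293),.022,.0788),('ring',(.49,.43),.0265,.064)):
    P=np.array([proj(C,(c[0]+r*np.cos(t),c[1]+r*np.sin(t),z)) for t in th]); P=(P-o)*s
    print(n,nm,'u',P[:,0].min().round(),P[:,0].max().round(),'v',P[:,1].min().round(),P[:,1].max().round())
"
```

```text
side weight u 177.0 281.0 v 276.0 342.0
side ring u 166.0 289.0 v 297.0 377.0
scene weight u 205.0 293.0 v 209.0 271.0
scene ring u 200.0 304.0 v 222.0 297.0
wrist weight u 220.0 289.0 v 202.0 264.0
wrist ring u 218.0 295.0 v 187.0 257.0
```

The weight is centred over the ring to about 2 mm in all three views. I'll lower it gently, watching the force.

```bash
python3 -m jog '[{"dx":0.003,"dy":0.001,"dz":0,"ax":0,"ay":0,"az":0,"jaw":1},{"dx":0.006,"dy":0.001,"dz":0,"ax":0,"ay":0,"az":0,"jaw":1},{"dx":0.009,"dy":0.001,"dz":0,"ax":0,"ay":0,"az":0,"jaw":1},{"dx":0.012,"dy":0.001,"dz":0,"ax":0,"ay":0,"az":0,"jaw":1},{"dx":0.013,"dy":0.001,"dz":0,"ax":0,"ay":0,"az":0,"jaw":1},{"dx":0.013,"dy":0.001,"dz":0,"ax":0,"ay":0,"az":0,"jaw":1}]'
python3 -m jog '[{"dx":0.001,"dy":0,"dz":0,"ax":0,"ay":0,"az":0,"jaw":1},{"dx":0.002,"dy":0,"dz":0,"ax":0,"ay":0,"az":0,"jaw":1},{"dx":0.003,"dy":0,"dz":0,"ax":0,"ay":0,"az":0,"jaw":1},{"dx":0.003,"dy":0,"dz":0,"ax":0,"ay":0,"az":0,"jaw":1}]'
```

```text
time: 16.98
tool_pos: [0.4902, 0.4301, 0.0774]
eef_rot: [0.404, 0.581, -0.404, 0.58]
ft_force: [-0.4, -0.3, -3.3]
gripper_width: 0.0422
time: 17.32
tool_pos: [0.4902, 0.4301, 0.0743]
eef_rot: [0.404, 0.581, -0.404, 0.58]
ft_force: [-0.6, 0.7, -3.5]
gripper_width: 0.0422
```

```bash
python3 -m jog '[{"dx":0.001,"dy":0,"dz":0,"ax":0,"ay":0,"az":0,"jaw":1},{"dx":0.0015,"dy":0,"dz":0,"ax":0,"ay":0,"az":0,"jaw":1},{"dx":0.0015,"dy":0,"dz":0,"ax":0,"ay":0,"az":0,"jaw":1}]'
```

```text
time: 17.57
tool_pos: [0.4903, 0.4302, 0.0729]
eef_rot: [0.404, 0.581, -0.404, 0.58]
ft_force: [0.1, -0.1, -1.6]
gripper_width: 0.0425
```

```bash
python3 -m jog '[{"dx":0.001,"dy":0,"dz":0,"ax":0,"ay":0,"az":0,"jaw":1},{"dx":0.002,"dy":0,"dz":0,"ax":0,"ay":0,"az":0,"jaw":1},{"dx":0.002,"dy":0,"dz":0,"ax":0,"ay":0,"az":0,"jaw":1},{"dx":0.002,"dy":0,"dz":0,"ax":0,"ay":0,"az":0,"jaw":1}]'
python3 -c "
from h import *
import time
print(robot.get_state()['ft_force'])"
```

```text
time: 17.9
tool_pos: [0.4904, 0.4302, 0.0711]
eef_rot: [0.404, 0.581, -0.404, 0.58]
ft_force: [-0.7, 0.0, -0.3]
gripper_width: 0.0424
[-0.67768535  0.005892   -0.31753016]
```

```bash
python3 -m jog '[{"dx":0.001,"dy":0,"dz":0,"ax":0,"ay":0,"az":0,"jaw":1},{"dx":0.001,"dy":0,"dz":0,"ax":0,"ay":0,"az":0,"jaw":1},{"dx":0.001,"dy":0,"dz":0,"ax":0,"ay":0,"az":0,"jaw":1}]'
```

```text
time: 18.15
tool_pos: [0.4904, 0.4302, 0.0702]
eef_rot: [0.404, 0.581, -0.404, 0.58]
ft_force: [-1.2, -1.6, 0.5]
gripper_width: 0.0423
```

```bash
python3 -m jog '[{"dx":0,"dy":0,"dz":0,"ax":0,"ay":0,"az":0,"jaw":0.47},{"dx":0,"dy":0,"dz":0,"ax":0,"ay":0,"az":0,"jaw":0.44},{"dx":0,"dy":0,"dz":0,"ax":0,"ay":0,"az":0,"jaw":0.4},{"dx":0,"dy":0,"dz":0,"ax":0,"ay":0,"az":0,"jaw":0.3},{"dx":0,"dy":0,"dz":0,"ax":0,"ay":0,"az":0,"jaw":0.2},{"dx":0,"dy":0,"dz":0,"ax":0,"ay":0,"az":0,"jaw":0.1},{"dx":0,"dy":0,"dz":0,"ax":0,"ay":0,"az":0,"jaw":0.1}]'
python3 -c "
from h import *
snap('side','pics/d14.png');crop('pics/d14.png','pics/d14a.png',190,180,330,320,4)"
```

```text
time: 18.73
tool_pos: [0.4904, 0.4302, 0.0702]
eef_rot: [0.404, 0.581, -0.404, 0.58]
ft_force: [0.0, -0.2, 0.4]
gripper_width: 0.0768
```

View pics/d14a.png

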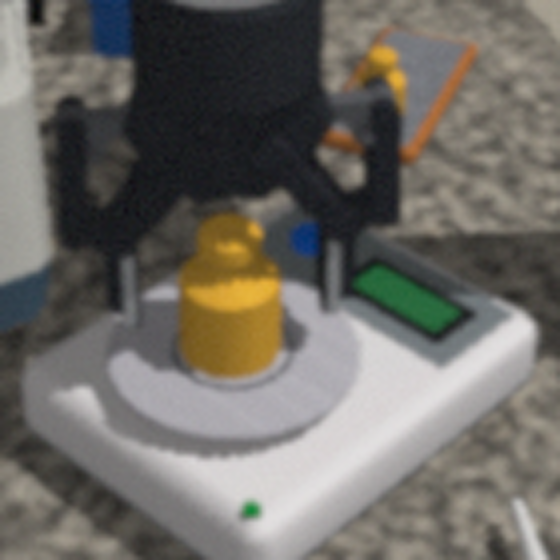

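The weight stands inside the ring, upright and released. I'll retract straight up.

```bash
python3 -m jog '[{"dx":-0.008,"dy":0,"dz":0,"ax":0,"ay":0,"az":0,"jaw":0.1},{"dx":-0.03,"dy":0,"dz":0,"ax":0,"ay":0,"az":0,"jaw":0.1},{"dx":-0.065,"dy":0,"dz":0,"ax":0,"ay":0,"az":0,"jaw":0.1},{"dx":-0.1,"dy":0,"dz":0,"ax":0,"ay":0,"az":0,"jaw":0.1},{"dx":-0.135,"dy":0,"dz":0,"ax":0,"ay":0,"az":0,"jaw":0.1},{"dx":-0.14,"dy":0,"dz":0.04,"ax":0,"ay":0,"az":0,"jaw":0.1},{"dx":-0.14,"dy":0,"dz":0.075,"ax":0,"ay":0,"az":0,"jaw":0.1},{"dx":-0.14,"dy":0,"dz":0.08,"ax":0,"ay":0,"az":0,"jaw":0.1},{"dx":-0.14,"dy":0,"dz":0.08,"ax":0,"ay":0,"az":0,"jaw":0.1},{"dx":-0.14,"dy":0,"dz":0.08,"ax":0,"ay":0,"az":0,"jaw":0.1}]'
python3 -c "
from h import *
snap('wrist','pics/w15.png');snap('side','pics/d15.png')
crop('pics/w15.png','pics/w15a.png',170,10,370,210,3)
crop('pics/d15.png','pics/d15a.png',190,130,330,320,3)
a=cv2.imread('pics/w15a.png');b=cv2.imread('pics/d15a.png');a=a[:570];cv2.imwrite('pics/c15.png',np.hstack([a[:,:380*1],b[:570]]) if 0 else np.hstack([cv2.resize(a,(380,361)),b[:361,:]]) )"
```

```text
time: 19.62
tool_pos: [0.5182, 0.3551, 0.2104]
eef_rot: [0.405, 0.58, -0.404, 0.58]
ft_force: [0.8, 0.5, -0.0]
gripper_width: 0.0768
```

View pics/w15a.png

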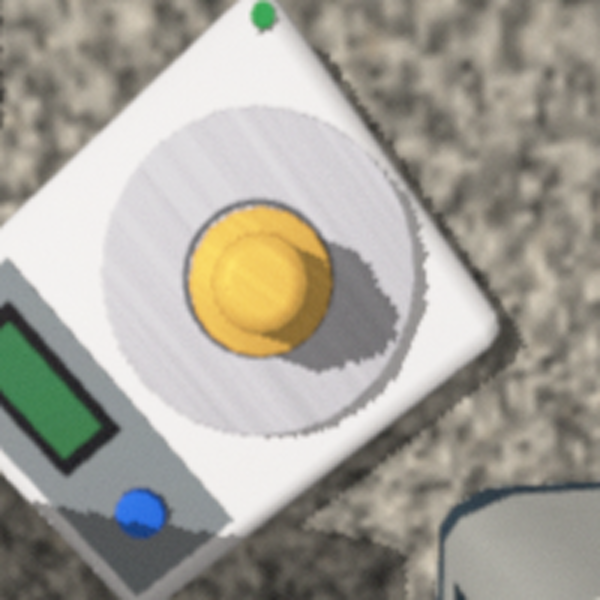

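View pics/d15a.png

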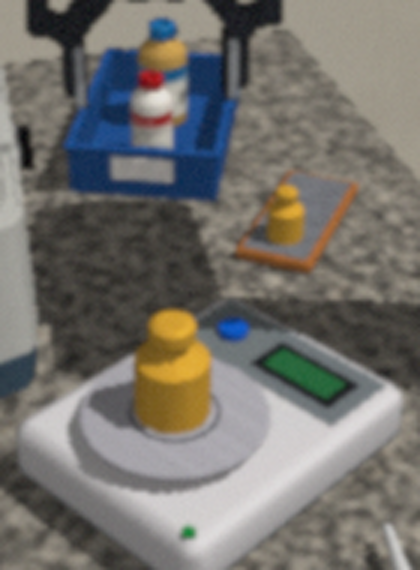

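Everything stands as it should, and the arm is clear. I'm handing in.

```bash
python3 -c "
from h import *
print(robot.hand_in())"
```

```text
the job is handed in; nothing more can be done
None
```

The job is done and handed in after about 20 s of the 58 s; `hand_in()` reported no verdict.

- **Brown bottle:** I took it off the pan and stood it in the tote, about 70 mm from the red-capped bottle. It was upright and released in the last side view.
- **Tare key:** I pressed it to its stop with the pan empty. The tip ended about 4.1 mm below the key's rest height at about 10 N. I then let go, and it looks released in the last views.
- **Large weight:** I lowered it until the pan carried its full weight (wrist force about 0 N), then released it. The last wrist and side views show it upright within the ring, about 1–2 mm off centre.
- **Other items:** the red-capped bottle and the small weight look undisturbed, and the arm is clear of everything.

No check failed. One disagreed: before any move, the scene and side cameras placed objects up to about 12 mm apart, so I used close wrist views for the key, pan and weight positions. The pan's depth is never reported, so I judged it from wrist force and pictures.

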